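Advance the wheel-hub gauging lane by one hub

TASK

The wheel hub standing in the gauge slot has been checked; bring up the next one. Swing the stop lever a quarter turn open, slide the checked hub on through the slot until it stands clear of the rails on the out-feed table, swing the lever fully shut again, then slide the next hub from the in-feed table along the slot until it stands home against the stop, beside the dial gauge. Keep both hubs upright all the time, and do not disturb the setting ring, micrometer and plug gauge lying near by.

Things in the scene. Friction and masses are not known exactly. Their poses are not given: they have to be found in the camera images.
- gauge_lane: Hub gauging fixture fixed on the 6 mm grey bench mat (top at z = 6 mm): a grey plate 140 mm wide (x), y from -240 to +235 mm, 12 mm thick; hubs stand on it. Origin: on the mat, under the gauging seat. z up; hubs travel along its -y (robot's left to right); +x points away from the robot. It is turned 0.23 to 0.52 rad anticlockwise from above.
- gauge_seat (a point): The gauging seat, on the plate at the lane's x = 0, y = 0, axes as the lane's: a hub standing against the shut stop has its centre here within about 2 mm. The slot round it runs from y = +62 to -88 mm: dark side rails 79 mm apart guide a hub's flange and steel keeper bars, 62 mm apart, reach over it: hubs go in and out only along the slot, never upward.
- slot_mouth (a point): Middle of the slot's mouth on the plate, at the lane's y = +62 mm. Undersides of the keeper bars are 24.5 mm above the mat, tops 30.5 (screw heads 33). Cheeks 12 mm high flare from 79 mm apart here to 110 mm apart at y = +105; the bare plate beyond is the in-feed table.
- outfeed (a point): Middle of the out-feed table, on the plate at the lane's x = 0, y = -165 mm: a good place for the centre of the checked hub. The table is the bare plate from the slot's exit (y = -88) to a low fence, 9 mm high, inner face at y = -230; a hub touching the fence has its centre at y = -192 and tips if it is pressed on.
- dial_tip (a point): Tip of the dial gauge's light spring plunger (about 1 N), on the robot's side of the slot, 50 mm above the mat, 21 mm from the slot's centre line at y = 0; it points along +x and yields up to 9 mm as a hub passes. The dial's round case is centred 95 mm from the centre line, its top 62 mm above the mat. (The point does not move with the plunger.)
- checked_hub: The checked hub: bare steel, round foot flange 76 mm across and 10 mm thick, above it a barrel 46 mm across, 66 mm high in all, 0.35 to 0.7 kg, smooth (friction on the plate about 0.3). It stands in the slot, at most 15 mm short of the stop. Origin: centre of its underside; z is its axis, up.
- next_hub: The next hub, alike in every way to the checked one, standing free on the in-feed table, up to 14 mm off the slot's centre line. Origin: centre of its underside; z is its axis, up.
- stop_lever (a joint): Quarter-turn stop, rad. 0 = shut: lever points along the lane's +x, outside the rails; a half-moon plate under the far keeper bar blocks the slot. 1.57 = open: lever beside the lane, pointing along -y. Opens clockwise from above, between end stops; stays where left; about 3 N at the knob. A hub pushed against the shut stop does not turn it. Starts at 0 to 0.15.
- stop_pivot (a point): Point on the lever's upright pivot axis, 46 mm above the mat, at x = +46, y = -46 mm in the lane's frame. The pivot's boss is 25 mm across, its top 55 mm above the mat.
- stop_knob (a point): Middle of the black knob on the end of the stop lever, 66 mm above the mat, 75 mm from the pivot axis. The knob is an upright grip 24 mm across, from 47 to 84 mm above the mat; the flat lever bar to it is 12 mm wide, 42 to 49 mm above the mat.
- setting_ring: Bystander: a black and white setting ring, 65 mm across and 23 mm high, lying flat on the bench. Origin: centre of its underside.
- micrometer: Bystander: a micrometer with a dark red frame, 132 x 47 x 18 mm, lying on the bench. Origin: centre of its underside.
- plug_gauge: Bystander: a plug gauge with a black hexagonal handle and steel ends, 123 mm long, 27 mm thick, lying on the mat. Origin: centre of its underside.

How it is judged (in metres and radians):
On the way, in this order (a step that is already met when the one before it is completed fails the run):
1. the stop lever is swung fully open (value of joint stop_lever above 1.4 rad), for 0.2 s.
2. the checked hub stands clear of the rails on the out-feed table (y of checked_hub in the frame of gauge_lane between -0.2 and -0.125 m and x of checked_hub in the frame of gauge_lane between -0.04 and 0.04 m and z of checked_hub in the frame of gauge_lane between 0.009 and 0.015 m and angle between checked_hub's own z axis and vertical below 0.08 rad), for 0.2 s.
3. the stop lever is shut again behind it (all of step 2 and value of joint stop_lever below 0.12 rad), for 0.2 s.
4. the next hub stands home against the shut stop (y of next_hub in the frame of gauge_lane between -0.005 and 0.005 m and x of next_hub in the frame of gauge_lane between -0.004 and 0.004 m and z of next_hub in the frame of gauge_lane between 0.009 and 0.015 m and angle between next_hub's own z axis and vertical below 0.08 rad and value of joint stop_lever below 0.12 rad), for 0.2 s.
At the end, for the whole second after the job is handed in: Next hub upright on the plate in the slot, centre within 5 mm of the seat along the lane, 4 mm across; checked hub upright on the out-feed table, 125 to 200 mm beyond the seat, within 40 mm of the centre line; lever within 0.12 rad of shut; hubs at rest, tilts under 0.08 rad (all of step 2 and all of step 4 and linear speed of each of checked_hub, next_hub below 0.02 m/s); the robot touches nothing.
It fails at once if a hub is tipped by more than 0.3 rad (angle between any of checked_hub, next_hub's own z axis and vertical above 0.3 rad).
It fails at once if the setting ring, micrometer or plug gauge is moved by more than 25 mm (distance of any of setting_ring, micrometer, plug_gauge from where it was at the start of the episode above 0.025 m).
It also fails if it takes over 58 s, if anything falls off the work surface, if the arm or the gripper's body presses on something with over 40 N, if the wrist force passes 120 N, or if a joint passes its speed limit or range.

ROBOT

A 7-joint arm with a two-finger parallel gripper is mounted at the origin on the work surface; the furniture and walls round the work are solid. World frame = base frame: x ahead of the robot, y to its left, z up, the work surface at z = 0. Lengths are in mm, angles in rad, forces in N, time in s.
With the tool pointing down it reaches from about 400 to 925 mm from the base axis. Payload 4.1 kg.
Tool frame: the origin (TCP) lies on the centre line of the jaws, within the pads' length; the fingertips stand 11 mm ahead of it and the grasp point (between the pads) lies 8 mm behind it; z points along the fingers, y is the line along which they close (so a half turn about z gives the same grasp; the last joint's range is limited). The gripper opens to 85 mm and grips with 20 to 120 N. Pads are 22 mm wide; open, the fingers measure 114 mm over their backs; the gripper's body (76 mm by 85 mm) begins 54 mm behind the grasp point. The pads swing forward as they close: fully open they stand 13 mm farther back than shut.
Start: joints at [-1.248, 0.398, 0.045, 1.537, -0.019, 1.207, -0.051], TCP at [266.095, 593.073, 242.347] pointing down, gripper open.
Joint ranges: [-2.82, 2.82], [-0.49, 2.23], [-1.37, 1.46], [0, 2.46], [-1.36, 4.5], [0.23, 2], [-2.94, 2.94]. Speed limits (rad/s): [2.57, 2.57, 3.14, 3.14, 3.14, 3.14, 3.14].

INTERFACE

Orientations are given as a rotation vector (axis times angle).
In Python, from bench import manip gives the robot as it stands. The module is installed in compiled form; this text tells all that it offers.
- The arm moves only by the shell command python3 -m handwheel 'ROWS' [FORCE]. ROWS is text: rows parted by semicolons, each of 7 numbers parted by spaces: the shift along the tool's x, y, z in mm, then the turn, a rotation vector about the tool's x, y, z in degrees, then the finger opening in mm, from 0 to 85.4. A call has 1 to 10 rows; each row is the pose to reach, as a shift and turn from the pose commanded when the call began, along the tool's axes at that moment; what a row does not reach only later rows make up. A row lasts 1/8 s, in which the tool goes at most 62.5 mm and 10.7 degrees, less where a joint would pass 70% of its speed; a pose out of reach is approached as far as the arm can. A call with a gripper value outside its range is refused whole. The fingers move at their own pace and stop on an object; FORCE is the grip in N (left out, the last holds). Time passes only in rows, so rows that repeat a pose let the fingers close. It gives the time, the measured TCP pose, the force, the opening and the grip force at its end, in the units of the state.
- manip.get_state(): the state, without advancing time (a new reading comes with each control period).
- manip.capture(name): name is "scene" or "top" or "wrist"; returns the picture (400x640x3 uint8, blue, green, red); there is no depth.
- manip.camera_params(name): a dict with "K" (3x3 intrinsics, pixels), "origin" and "rotation" of the camera in the world. Camera axes: x right, y down, z forward; pixel columns grow to the right and rows downward; lengths in mm; the calibration is good to about 2 mm. The wrist camera is an equidistant fisheye: a pixel r from the principal point sees the ray r / f radians off the axis. A picture is of the moment at which its call begins: read the wrist's pose just before it. camera_params takes no time and is no camera call; for the wrist camera it gives the pose at the moment of the call.
- manip.finish_job(): hands the job in; it is judged then, once.
Trained networks look in the newest picture that a camera, given by its name, has taken for a name from the list of things; names that differ only in an ending like _2 or _b are one class to them, and where a whole thing is asked for, a point or a joint stands for the part that bears it (a point fixed in the world has none). Each returns a list of dicts, best first, with "confidence" (0 to 1); they miss things now and then, are a little off and sometimes report something else, mostly with a low value. They report only what shows in the picture. A call takes as long as a camera call.
- manip.recognise(thing, camera): "box" ([left, top, right, bottom] in pixels, round what is visible of it).
- manip.spot_point(thing, camera): "pixel" ([column, row] in pixels: a listed point, or the origin of a listed thing).
The state is a dict: "time": time; "q": joint angles; "qvel": joint speeds; "joint_torque": joint torques, N m; "tool_pos": TCP position; "tool_rot": TCP orientation; "contact_force": force on the tool from outside, world axes, zero at the start; "ft_torque": the same for the moment, N m; "width": opening from 0.0 (shut) to 1.0 (fully open); "grip_force": force on a finger pad.
Only numpy, scipy, OpenCV 4.12 (cv2) and the standard library are available. Lean on these libraries where they do the work, as an engineer would, in place of code of your own. Each camera call takes 0.05 s, during which the arm holds its last target. There are 200 camera calls.

## Working session

There is one attempt and no reset: what is moved stays moved. The work goes in short steps, Python scripts to look and compute and a shell command to move; the robot and the scene stay as the last step left them, time stands still between calls to the robot, and variables do not carry over. Pictures are saved under pics/ and viewed, at most 10 in all, crops included, and the job is handed in when it is done.

```bash
mkdir -p pics; cat > h.py <<'E'
import numpy as np, cv2
from bench import manip
from scipy.spatial.transform import Rotation as R
def ray(cam,px,P=None):
    P=P or manip.camera_params(cam); K=np.array(P["K"]); 
    v=np.array([(px[0]-K[0,2])/K[0,0],(px[1]-K[1,2])/K[1,1]])
    if cam=="wrist":
        r=np.hypot(*v); d=np.r_[v/r*np.sin(r) if r>0 else v,np.cos(r)]
    else: d=np.r_[v,1.]
    return np.array(P["origin"]).ravel(), np.array(P["rotation"])@d
def at_z(cam,px,z):
    o,d=ray(cam,px); return o+d*(z-o[2])/d[2]
E
python3 - <<'E'
from h import *
s=manip.get_state();print(s["time"],s["tool_pos"],s["tool_rot"],s["width"])
Z=dict(gauge_lane=6,gauge_seat=18,slot_mouth=18,outfeed=18,dial_tip=56,checked_hub=18,next_hub=18,stop_pivot=52,stop_knob=72,setting_ring=0,micrometer=0,plug_gauge=6)
for c in ["scene","top"]:
    im=manip.capture(c);cv2.imwrite(f"pics/{c}0.png",im)
    print(c,np.round(manip.camera_params(c)["origin"]))
    for t,z in Z.items():
        r=manip.spot_point(t,c)
        print(t,[(np.round(x["pixel"]),round(x["confidence"],2),np.round(at_z(c,x["pixel"],z))) for x in r[:2]])
E
```

```text
0.0 [265.84511873 592.48569631 241.25795156] [-6.57431641e-01 -3.07174202e+00  3.04261576e-03] 1.0016898818641888
scene [  -3. -535.  615.]Traceback (most recent call last):
  File "<stdin>", line 9, in <module>
  File "h.py", line 12, in at_z
    o,d=ray(cam,px); return o+d*(z-o[2])/d[2]
                                         ~^^^
IndexError: invalid index to scalar variable.
```

```bash
sed -i 's/np.array(P\["rotation"\])@d/R.from_rotvec(np.array(P["rotation"]).ravel()).apply(d)/' h.py
python3 - <<'E'
from h import *
Z=dict(gauge_lane=6,gauge_seat=18,slot_mouth=18,outfeed=18,dial_tip=56,checked_hub=18,next_hub=18,stop_pivot=52,stop_knob=72,setting_ring=0,micrometer=0,plug_gauge=6)
print(manip.camera_params("top"))
for c in ["scene","top"]:
    im=manip.capture(c);cv2.imwrite(f"pics/{c}0.png",im)
    for t,z in Z.items():
        r=manip.spot_point(t,c)
        print(c,t,[(np.round(x["pixel"]),round(x["confidence"],2),np.round(at_z(c,x["pixel"],z))) for x in r[:2]])
E
```

```text
{'K': array([[462.11470368,   0.        , 319.51039124],
       [  0.        , 462.11470368, 201.41312195],
       [  0.        ,   0.        ,   1.        ]]), 'origin': array([ 259.55012669,   22.45585278, 1334.23365818]), 'rotation': array([-1.99315185,  2.22098947, -0.2353884 ])}
scene gauge_lane [(array([352., 178.]), 0.71, array([734., 105.,   6.])), (array([330., 222.]), 0.64, array([528.,  -1.,   6.]))]
scene gauge_seat [(array([330., 219.]), 0.91, array([527.,  -4.,  18.])), (array([389., 296.]), 0.74, array([ 434., -271.,   18.]))]
scene slot_mouth [(array([306., 217.]), 0.68, array([487.,  47.,  18.]))]
scene outfeed [(array([392., 226.]), 0.8, array([ 620., -136.,   18.])), (array([227., 199.]), 0.34, array([382., 272.,  18.]))]
scene dial_tip [(array([307., 217.]), 0.67, array([459.,   9.,  56.])), (array([327., 216.]), 0.6, array([497., -24.,  56.]))]
scene checked_hub [(array([327., 220.]), 0.81, array([520.,  -1.,  18.])), (array([330., 217.]), 0.72, array([531.,   2.,  18.]))]
scene next_hub [(array([264., 212.]), 0.62, array([420., 143.,  18.]))]
scene stop_pivot [(
[... 748 characters left out ...]
  18.]))]
top dial_tip [(array([323., 212.]), 0.91, array([508.,  -8.,  56.])), (array([318., 213.]), 0.51, array([507.,   6.,  56.]))]
top checked_hub [(array([318., 215.]), 0.72, array([507.,   9.,  18.])), (array([323., 213.]), 0.59, array([512.,  -8.,  18.]))]
top next_hub [(array([280., 250.]), 0.59, array([419., 126.,  18.]))]
top stop_pivot [(array([322., 187.]), 0.64, array([581., -13.,  52.]))]
top stop_knob [(array([306., 167.]), 0.67, array([638.,  26.,  72.]))]
top setting_ring []
top micrometer [(array([376., 260.]), 0.63, array([ 364., -144.,    0.])), (array([321., 213.]), 0.32, array([515.,  -2.,   0.]))]
top plug_gauge [(array([224., 265.]), 0.72, array([394., 288.,   6.]))]
```

View pics/scene0.png

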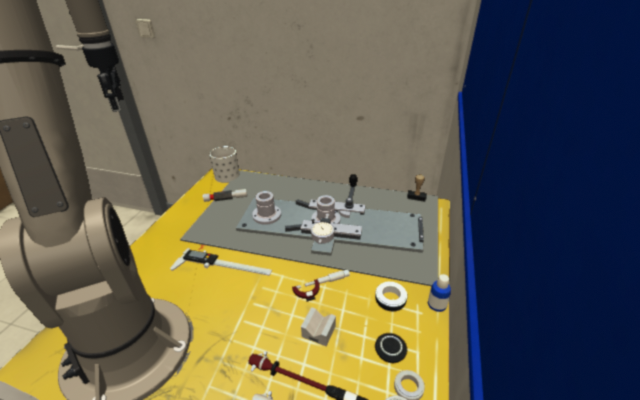

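View pics/top0.png

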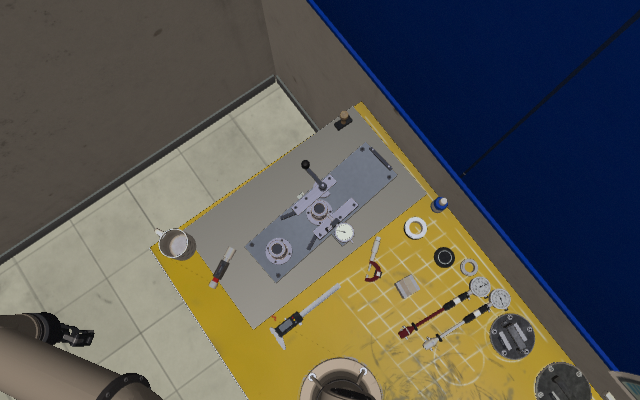

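The scene picture shows the fixture in the middle of the mat: next hub at (264,207), checked hub at (326,210), knob at (352,180). The top picture has the next hub at (278,249), checked hub at (319,210), knob at (306,164) and dial at (344,232), which agrees with the networks.

```bash
cat >> h.py <<'E'
def wd(t,y=None,extra=0):
    """print the shift (tool axes) from current pose to world target t, tool y turned to world angle y deg, tool vertical"""
    s=manip.get_state(); A=R.from_rotvec(s["tool_rot"]); M=A.as_matrix()
    if y is None: y=np.degrees(np.arctan2(M[1,1],M[0,1]))
    c,sn=np.cos(np.radians(y)),np.sin(np.radians(y))
    best=None
    for k in (1,-1):
        yy=k*np.array([c,sn,0]); z=np.array([0,0,-1.]); B=np.c_[np.cross(yy,z),yy,z]
        rv=(A.inv()*R.from_matrix(B)).as_rotvec(degrees=True)
        if best is None or np.linalg.norm(rv)<np.linalg.norm(best): best=rv
    print("pos",np.round(s["tool_pos"],1),"-> shift",np.round(M.T@(np.array(t)-s["tool_pos"]),1),"rot",np.round(best,1),"t",round(s["time"],2),"q7",round(s["q"][6],2))
L=dict(gauge_lane=(0,0,6),gauge_seat=(0,0,18),slot_mouth=(0,62,18),outfeed=(0,-165,18),dial_tip=(-21,0,56),stop_pivot=(46,-46,52))
def fit(obs):
    """obs: list of (camorigin,dir,lanepoint) rays -> x,y,theta"""
    from scipy.optimize import least_squares
    def f(p):
        c,s=np.cos(p[2]),np.sin(p[2]); out=[]
        for o,d,l in obs:
            w=np.array([p[0]+c*l[0]-s*l[1],p[1]+s*l[0]+c*l[1],l[2]])
            out+=list((o+d*(w[2]-o[2])/d[2]-w)[:2])
        return out
    r=least_squares(f,[520,0,.45],loss="soft_l1",f_scale=5); print("resid",np.round(np.reshape(f(r.x),(-1,2)),0).tolist()); return r.x
def world(p,x,y,z): c,s=np.cos(p[2]),np.sin(p[2]); return np.array([p[0]+c*x-s*y,p[1]+s*x+c*y,z])
def lane(p,w): c,s=np.cos(p[2]),np.sin(p[2]); dx,dy=w[0]-p[0],w[1]-p[1]; return np.array([c*dx+s*dy,-s*dx+c*dy])
E
python3 - <<'E'
from h import *
px=dict(top=dict(gauge_lane=(319,211),gauge_seat=(319,210),slot_mouth=(310,222),outfeed=(364,173),stop_pivot=(322,187)),scene=dict(gauge_seat=(330,219),slot_mouth=(306,217),outfeed=(392,226),stop_pivot=(351,199)))
p=fit([(*ray(c,v),L[t]) for c in px for t,v in px[c].items()]); print(p)
for n,w in dict(knob=(638,26),knob2=(656,38),ch=(507,9),ch2=(520,-1),nh=(419,126),nh2=(420,143)).items(): print(n,lane(p,w))
wd((570,0,280),120)
E
```

```text
resid [[-2.0, 5.0], [-2.0, 5.0], [2.0, -16.0], [-1.0, -4.0], [-7.0, 1.0], [3.0, -1.0], [-1.0, -1.0], [1.0, 0.0], [10.0, 1.0]]
[524.10137439  -2.52528696   0.61645969]
knob [109.42524947 -42.57585807]
knob2 [131.04979833 -43.19139591]
ch [-7.29018487 19.29099401]
ch2 [-2.46459115  3.61573818]
nh [-11.44849291 165.63206301]
nh2 [ -0.80401008 178.9247296 ]
pos [266.1 593.1 242.4] -> shift [-520.  -416.7  -37.7] rot [  0.    0.  -54.2] t 1.4 q7 -0.05
```

```bash
python3 -m handwheel '-520 -417 -38 0 0 -54 85;-520 -417 -38 0 0 -54 85;-520 -417 -38 0 0 -54 85;-520 -417 -38 0 0 -54 85;-520 -417 -38 0 0 -54 85;-520 -417 -38 0 0 -54 85;-520 -417 -38 0 0 -54 85;-520 -417 -38 0 0 -54 85;-520 -417 -38 0 0 -54 85;-520 -417 -38 0 0 -54 85'
python3 -m handwheel '-45 -36 0 0 0 0 85;-45 -36 0 0 0 0 85;-45 -36 0 0 0 0 85'
cat > look.py <<'E'
from h import *
import sys
name=sys.argv[1]
P=manip.camera_params("wrist");im=manip.capture("wrist")
Z=dict(L); 
obs=[]
for t,l in L.items():
    r=manip.spot_point(t,"wrist")
    if r: 
        print(t,np.round(r[0]["pixel"]),round(r[0]["confidence"],2)); 
        if r[0]["confidence"]>.4: obs.append((*ray("wrist",r[0]["pixel"],P),l))
p=fit(obs);print(p); np.save("p.npy",p)
for t,z in dict(stop_knob=72,checked_hub=18,next_hub=18).items():
    for r in manip.spot_point(t,"wrist")[:2]:
        o,d=ray("wrist",r["pixel"],P);w=o+d*(z-o[2])/d[2]; print(t,np.round(r["pixel"]),round(r["confidence"],2),np.round(w,1),np.round(lane(p,w),1))
K=np.array(P["K"]);print(K[0,0],K[0,2],K[1,2],np.round(P["origin"]))
cv2.imwrite(f"pics/{name}.png",im)
s=manip.get_state();print(s["time"],s["tool_pos"])
E
python3 look.py w1
```

```text
time: 2.65
tool_pos: [546.1, 46.0, 277.8]
tool_rot: [-0.809, 3.034, 0.0]
contact_force: [1.3, 0.3, 0.5]
width: 0.995
grip_force: 0.0
time: 3.02
tool_pos: [601.9, 39.3, 276.7]
tool_rot: [0.809, -3.034, -0.001]
contact_force: [0.1, 0.6, 0.2]
width: 0.994
grip_force: 0.0
slot_mouth [372.  83.] 0.89
outfeed [200. 106.] 0.79
dial_tip [319.  69.] 0.7
stop_pivot [288. 130.] 0.82
resid [[1.0, -0.0], [-2.0, 3.0], [3.0, -1.0], [-1.0, -1.0]]
[521.50040654  -4.87748587   0.62957486]
stop_knob [297. 195.] 0.96 [641.7  29.7  72. ] [117.5 -42.8]
stop_knob [198. 108.] 0.4 [ 608.4 -117.5   72. ] [   3.9 -142.2]
checked_hub [332.  84.] 0.6 [512.7   2.4  18. ] [-2.8 11.1]
next_hub [456.  76.] 0.94 [414.5 133.5  18. ] [ -5.  174.9]
309.70691628693146 323.2776044599175 193.39103835747616 [533.   2. 407.]
3.525 [602.16282045  39.03141498 277.50538557]
```

View pics/w1.png

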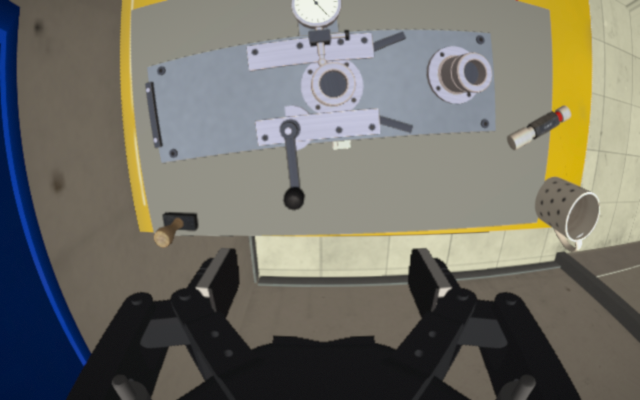

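The wrist view shows the whole plate: knob at (293,198), pivot (289,129), checked hub (333,85), next hub (462,74), and plate corners near (491,32), (494,131), (161,160), (150,67). I will use the plate corners to check the lane yaw.

```bash
python3 - <<'E'
from h import *
P=manip.camera_params("wrist")
C={(491,32):(70,0),(494,131):(0,0),(161,160):(0,0),(150,67):(0,0)}
def w(px,z):
    o,d=ray("wrist",px,P);return np.round(o+d*(z-o[2])/d[2],1)
c=[w(q,18) for q in C]
for q in c: print(q)
a=lambda u,v:np.arctan2(-(v-u)[0],(v-u)[1])
print("yaw edges",a(c[3],c[0]),a(c[2],c[1]),"len",np.linalg.norm(c[3]-c[0]),np.linalg.norm(c[2]-c[1]),"wid",np.linalg.norm(c[0]-c[1]),np.linalg.norm(c[2]-c[3]))
print("knobtop",w((293,200),90),"pivot top",w((289,128),61),"hub top",w((334,83),84),"hubtop next",w((475,72),84))
p=fit([(*ray("wrist",q,P),l) for q,l in [((491,32),(-70,235,18)),((494,131),(70,235,18)),((161,160),(70,-240,18)),((150,67),(-70,-240,18)),((289,128),(46,-46,61)),((247,68.5),(-31,-88,36.5)),((372,53),(-31,62,36.5)),((257,122),(31,-88,36.5)),((379,111),(31,62,36.5))]]);print(p)
im=cv2.imread("pics/w1.png")[10:220,120:620];cv2.imwrite("pics/w1c.png",cv2.resize(im,None,fx=1.6,fy=1.6,interpolation=cv2.INTER_CUBIC))
np.save("p.npy",p)
for n,q in dict(knob=w((293,200),90),ch=w((334,83),84),nh=w((475,72),84)).items(): print(n,lane(p,q))
E
```

```text
[327.3 146.7  18. ]
[443.1 224.6  18. ]
[ 712.3 -159.6   18. ]
[ 601.8 -232.8   18. ]
yaw edges 0.6262062286328747 0.6111800017986344 len 468.37004601063035 469.1250153210762 wid 139.5637847007597 132.5461806315067
knobtop [644.2  27.3  90. ] pivot top [581.6 -15.   61. ] hub top [514.3   3.4  84. ] hubtop next [416.6 128.6  84. ]
resid [[1.0, -1.0], [2.0, -3.0], [-3.0, -0.0], [0.0, 8.0], [-2.0, 0.0], [0.0, -3.0], [-2.0, -5.0], [1.0, 4.0], [4.0, 2.0]]
[519.84505179  -4.06467955   0.61667649]
knob [119.5884347 -46.3303632]
ch [-0.20665529  9.29657645]
nh [ -7.5042643  167.93791691]
```

View pics/w1c.png

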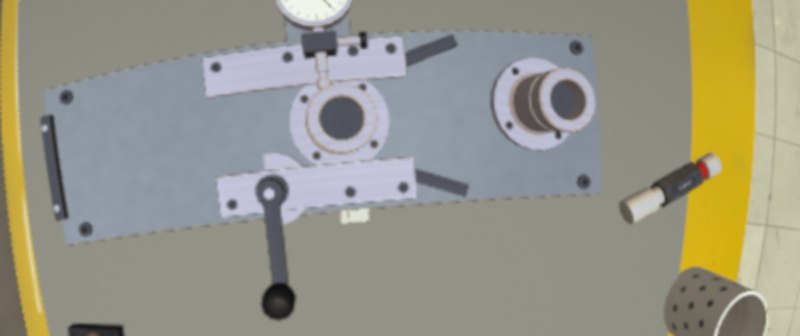

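```bash
python3 - <<'E'
from h import *
wd((643,28.5,120),125.3)
wd((643,28.5,74),125.3)
E
```

```text
pos [602.2  39.  277.5] -> shift [-30.1 -29.5 157.5] rot [ 0.   0.  -5.4] t 3.52 q7 2.04
pos [602.2  39.  277.5] -> shift [-30.1 -29.5 203.5] rot [ 0.   0.  -5.4] t 3.52 q7 2.04
```

```bash
python3 -m handwheel '-30 -29 100 0 0 -5.4 60;-30 -29 150 0 0 -5.4 60;-30 -29 150 0 0 -5.4 60;-30 -29 150 0 0 -5.4 60'
python3 - <<'E'
from h import *
P=manip.camera_params("wrist");im=manip.capture("wrist");cv2.imwrite("pics/w2.png",im)
for t,z in dict(stop_knob=72,stop_pivot=52).items():
    for r in manip.spot_point(t,"wrist")[:2]:
        o,d=ray("wrist",r["pixel"],P);w=o+d*(z-o[2])/d[2]; print(t,np.round(r["pixel"]),round(r["confidence"],2),np.round(w,1))
wd((643,28.5,74),125.3)
E
```

```text
time: 4.03
tool_pos: [640.8, 28.4, 124.3]
tool_rot: [0.949, -2.989, -0.002]
contact_force: [0.5, 0.1, 0.4]
width: 0.702
grip_force: 0.0
stop_knob [314. 226.] 0.76 [644.9  26.4  72. ]
stop_pivot [317. 110.] 0.57 [584.4 -13.9  52. ]
pos [644.   28.8 129.3] -> shift [ 1.1  0.4 55.3] rot [-0.1  0.2 -0.1] t 4.17 q7 2.2
```

View pics/w2.png

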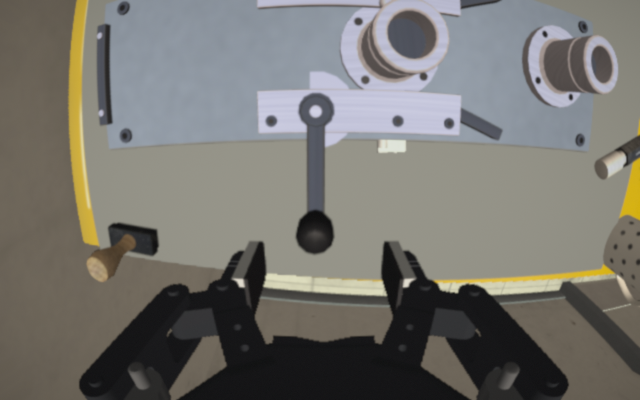

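The knob is at (314,232), midway between the fingers (pads around 258 and 390), and the lane edges run level in the picture, so the yaw is right.

```bash
python3 -m handwheel '0 0 30 0 0 0 60;0 0 55 0 0 0 60;0 0 55 0 0 0 29;0 0 55 0 0 0 29;0 0 55 0 0 0 29;0 0 55 0 0 0 29' 20
python3 -m handwheel '1 -12 0 0 0 9.2 29;3.8 -23.7 0 0 0 18.4 29;8.5 -34.8 0 0 0 27.6 29;15 -45 0 0 0 36.8 29;23 -54 0 0 0 46 29;32 -61.6 0 0 0 55.2 29;42.6 -67.6 0 0 0 64.4 29;53.8 -72 0 0 0 73.6 29;65.6 -74.4 0 0 0 82.8 29;77.6 -75 0 0 0 92 29'
```

```text
time: 4.92
tool_pos: [644.2, 28.2, 73.8]
tool_rot: [-0.949, 2.991, -0.002]
contact_force: [1.9, -1.8, 2.0]
width: 0.338
grip_force: 1.0
time: 6.18
tool_pos: [625.1, -75.7, 73.1]
tool_rot: [1.498, 2.757, 0.007]
contact_force: [12.5, 11.5, -2.4]
width: 0.339
grip_force: 11.1
```

```bash
python3 -m handwheel '77.6 -75 0 0 0 92 29;76 -74 0 0 0 91 60;76 -74 0 0 0 91 60;76 -74 -50 0 0 91 60;76 -74 -90 0 0 91 85;76 -74 -90 0 0 91 85'
python3 look.py w3
python3 - <<'E'
from h import *
p=np.load("p.npy"); print(p); q=np.array([520,-4,.617]);print(lane(q,(625,-78)))
wd(world(q,0,9,130),125.3)
E
```

```text
time: 6.92
tool_pos: [521.4, -54.0, 165.5]
tool_rot: [2.74, 1.534, 0.01]
contact_force: [0.6, -1.0, -0.5]
width: 0.995
grip_force: 0.0
gauge_lane [445. 204.] 0.16
slot_mouth [233. 116.] 0.97
outfeed [447. 205.] 0.61
dial_tip [279. 168.] 0.87
stop_pivot [368. 112.] 0.78
resid [[-0.0, -2.0], [-1.0, -0.0], [-0.0, 1.0], [2.0, 1.0]]
[519.85846462  -3.71885946   0.62237352]
stop_knob [453. 157.] 0.76 [626.  -75.2  72. ] [  44.6 -120. ]
stop_knob [231. 115.] 0.3 [497.6  40.6  72. ] [ 7.8 49. ]
checked_hub [286. 130.] 0.88 [517.7   7.1  18. ] [ 4.6 10. ]
next_hub [140.  88.] 0.81 [417.  127.3  18. ] [ -7.2 166.4]
next_hub [75.  3.] 0.44 [393.7 277.6  18. ] [ 61.5 302.1]
309.70691628693146 323.2776044599175 193.39103835747616 [560.  14. 296.]
7.425 [518.90878193 -54.42254909 162.00014219]
[519.85846462  -3.71885946   0.62237352]
[  42.82415154 -121.10777037]
pos [518.9 -54.4 162. ] -> shift [ 47.3 -33.4  32. ] rot [-0.   0.  23.5] t 7.42 q7 -0.04
```

The rows in that last call were relative to the new pose, so it went further than intended. The check shows no harm: lever open (knob at lane 45,-120), and the hub still at lane y of about 10. Next I go over the checked hub.

```bash
python3 -m handwheel '47 -33 20 0 0 10 85;47 -33 30 0 0 20 85;47 -33 30 0 0 23.5 85;47 -33 30 0 0 23.5 85'
python3 - <<'E'
from h import *
q=np.array([520,-4,.62])
P=manip.camera_params("wrist");im=manip.capture("wrist");cv2.imwrite("pics/w4.png",im)
r=manip.spot_point("checked_hub","wrist")[0]
o,d=ray("wrist",r["pixel"],P);w=o+d*(18-o[2])/d[2];print(r,lane(q,w))
wd(world(q,0,9.5,60),125.5)
E
```

```text
time: 7.92
tool_pos: [515.2, 3.0, 132.0]
tool_rot: [2.993, 0.954, -0.001]
contact_force: [1.0, -0.4, 0.3]
width: 0.996
grip_force: 0.0
{'pixel': [326.6, 189.7], 'confidence': 0.93} [2.49521755 7.54119801]
pos [515.4   2.7 132.3] -> shift [-0.2 -1.3 72.3] rot [ 0.  -0.  -0.2] t 8.03 q7 -0.44
```

View pics/w4.png

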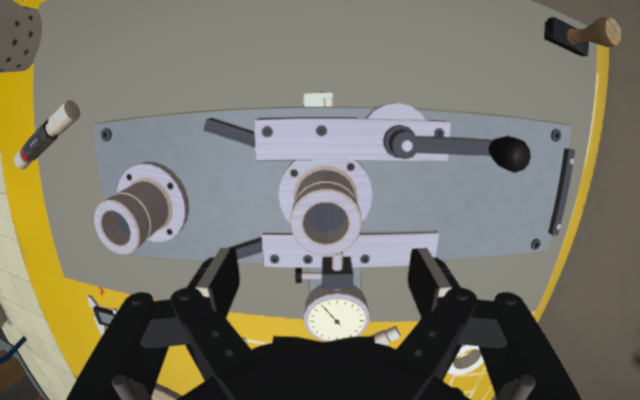

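The lever lies parallel to the lane, so it is open. The hub at (326,205) is centred between the jaws and the dial is at (337,315).

```bash
python3 -m handwheel '0 -1 35 0 0 0 85;0 -1 72 0 0 0 85;0 -1 72 0 0 0 48;0 -1 72 0 0 0 48;0 -1 72 0 0 0 48;0 -1 72 0 0 0 48' 20
python3 -m handwheel '0 8 0 0 0 0 48;0 24 0 0 0 0 48;0 44 0 0 0 0 48;0 64 0 0 0 0 48'
```

```text
time: 8.78
tool_pos: [516.1, 3.2, 61.5]
tool_rot: [2.993, 0.952, 0.005]
contact_force: [1.5, -2.0, 0.3]
width: 0.565
grip_force: 0.9
time: 9.28
tool_pos: [551.5, -48.2, 60.0]
tool_rot: [-2.991, -0.952, 0.001]
contact_force: [-0.8, 1.8, 1.9]
width: 0.562
grip_force: 1.0
```

```bash
python3 -m handwheel '0 20 0 0 0 0 48;0 40 0 0 0 0 48;0 60 0 0 0 0 48;0 80 0 0 0 0 48;0 98 0 0 0 0 48;0 107 0 0 0 0 48;0 110 0 0 0 0 48;0 110 0 0 0 0 48'
python3 -m handwheel '0 0 0 0 0 0 70;0 0 0 0 0 0 70;0 0 0 0 0 0 70;0 0 -60 0 0 0 70;0 0 -90 0 0 0 70;0 0 -90 0 0 0 70'
python3 - <<'E'
from h import *
q=np.array([520,-4,.62])
P=manip.camera_params("wrist");im=manip.capture("wrist");cv2.imwrite("pics/w5.png",im)
for n,z in dict(checked_hub=18,next_hub=18,stop_knob=72,stop_pivot=52).items():
  for r in manip.spot_point(n,"wrist")[:2]:
    o,d=ray("wrist",r["pixel"],P);w=o+d*(z-o[2])/d[2];print(n,r,w,lane(q,w))
wd(world(q,46,-121,74),35.5)
E
```

```text
time: 10.28
tool_pos: [615.3, -138.4, 60.2]
tool_rot: [2.993, 0.952, 0.0]
contact_force: [-0.1, 0.7, -0.7]
width: 0.562
grip_force: 0.0
time: 11.02
tool_pos: [616.7, -139.2, 153.0]
tool_rot: [2.991, 0.951, 0.007]
contact_force: [-0.1, 0.6, 0.2]
width: 0.819
grip_force: 0.0
checked_hub {'pixel': [319.6, 183.0], 'confidence': 0.69} [ 616.24711273 -133.80453507   18.        ] [   2.91245269 -161.56807126]
next_hub {'pixel': [54.6, 194.9], 'confidence': 0.63} [419.36131283 124.78591875  18.        ] [ -7.07851242 163.29070055]
stop_knob {'pixel': [261.5, 143.7], 'confidence': 0.9} [628.96320806 -75.80537061  72.        ] [  46.96136257 -121.7522993 ]
stop_pivot {'pixel': [177.2, 139.2], 'confidence': 0.73} [588.38849948 -12.7187887   52.        ] [ 50.59400361 -46.83215707]
stop_pivot {'pixel': [110.6, 189.1], 'confidence': 0.67} [508.32198058  28.2255109   52.        ] [ 9.21966648 33.01298896]
pos [ 614.4 -137.7  148.7] -> shift [ 46.8 -42.7  74.7] rot [-0.   0.2 89.8] t 11.28 q7 -0.25
```

View pics/w5.png

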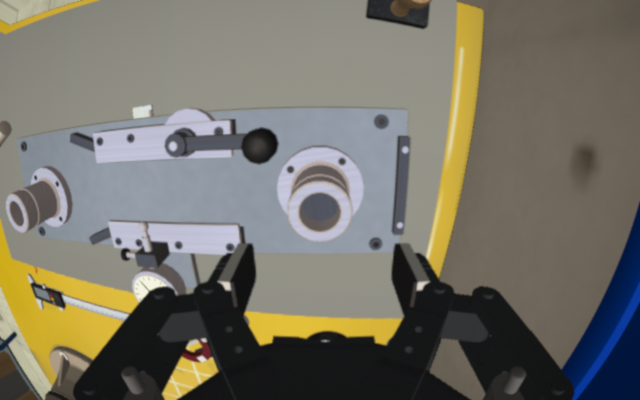

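The checked hub stands upright on the out-feed table at (320,185), about lane y -162. The knob is at (260,146). Next I move over the knob.

```bash
python3 -m handwheel '47 -43 0 0 0 10.5 44;47 -43 0 0 0 21 44;47 -43 0 0 0 31.5 44;47 -43 0 0 0 42 44;47 -43 0 0 0 52.5 44;47 -43 10 0 0 63 44;47 -43 20 0 0 73.5 44;47 -43 30 0 0 84 44;47 -43 30 0 0 90 44;47 -43 30 0 0 90 44'
python3 - <<'E'
from h import *
q=np.array([520,-4,.62])
P=manip.camera_params("wrist");im=manip.capture("wrist")
for n,z in dict(stop_knob=72).items():
  for r in manip.spot_point(n,"wrist")[:1]:
    o,d=ray("wrist",r["pixel"],P);w=o+d*(z-o[2])/d[2];print(n,r,w,lane(q,w))
wd(world(q,46.5,-121,74),35.5)
E
```

```text
time: 12.52
tool_pos: [628.2, -76.1, 118.9]
tool_rot: [2.79, -1.442, -0.003]
contact_force: [-0.3, 0.2, -0.1]
width: 0.515
grip_force: 0.0
stop_knob {'pixel': [323.0, 222.5], 'confidence': 0.87} [628.13366639 -76.51854746  72.        ] [  45.87183565 -121.8507457 ]
pos [628.5 -76.  119.7] -> shift [-0.6 -0.1 45.7] rot [ 0.   0.  -0.1] t 12.62 q7 -1.69
```

```bash
python3 -m handwheel '0 0 25 0 0 0 44;0 0 45 0 0 0 44;0 0 45 0 0 0 29;0 0 45 0 0 0 29;0 0 45 0 0 0 29' 20
python3 -m handwheel '-1 -12 0 0 0 -9.2 29;-3.8 -23.7 0 0 0 -18.4 29;-8.5 -34.8 0 0 0 -27.6 29;-15 -45 0 0 0 -36.8 29;-23 -54 0 0 0 -46 29;-32 -61.6 0 0 0 -55.2 29;-42.6 -67.6 0 0 0 -64.4 29;-53.8 -72 0 0 0 -73.6 29;-65.6 -74.4 0 0 0 -82.8 29;-77.6 -75 0 0 0 -92 29'
```

```text
time: 13.25
tool_pos: [629.1, -76.3, 76.0]
tool_rot: [-2.79, 1.444, -0.002]
contact_force: [0.4, 0.9, -0.3]
width: 0.343
grip_force: 0.0
time: 14.5
tool_pos: [645.8, 28.6, 76.1]
tool_rot: [2.971, 1.009, 0.003]
contact_force: [2.0, -3.3, -1.9]
width: 0.341
grip_force: 1.6
```

```bash
python3 -m handwheel '0 0 0 0 0 0 29;0 -1 0 0 0 0 50;0 -1 0 0 0 0 50;0 -1 -50 0 0 0 50;0 -1 -80 0 0 2 85;0 -1 -80 0 0 2 85'
python3 - <<'E'
from h import *
q=np.array([520,-4,.62])
P=manip.camera_params("wrist");im=manip.capture("wrist")
for n,z in dict(stop_knob=72,stop_pivot=52,next_hub=18,checked_hub=18).items():
  for r in manip.spot_point(n,"wrist")[:1]:
    o,d=ray("wrist",r["pixel"],P);w=o+d*(z-o[2])/d[2];print(n,np.round(w),lane(q,w))
wd(world(q,-7,165,130),125.5)
E
```

```text
time: 15.25
tool_pos: [646.2, 31.1, 157.9]
tool_rot: [2.993, 0.951, 0.007]
contact_force: [-0.4, 0.3, -0.0]
width: 0.978
grip_force: 0.0
stop_knob [647.  30.  72.] [123.25339948 -45.85332002]
stop_pivot [587. -15.  52.] [ 47.9728761  -47.94625571]
next_hub [419. 127.  18.] [ -6.51650807 165.37976918]
pos [643.7  31.8 153.8] -> shift [-129.3 -207.2   24.4] rot [-0.1  0.1 -0.2] t 15.5 q7 -0.5
```

```bash
python3 -m handwheel '-129 -207 24 0 0 0 85;-129 -207 24 0 0 0 85;-129 -207 24 0 0 0 85;-129 -207 24 0 0 0 85;-129 -207 24 0 0 0 85;-129 -207 24 0 0 0 85'
python3 - <<'E'
from h import *
q=np.array([520,-4,.62])
P=manip.camera_params("wrist");im=manip.capture("wrist");cv2.imwrite("pics/w6.png",im)
for n,z in dict(stop_knob=72,next_hub=18,slot_mouth=18,dial_tip=56).items():
  for r in manip.spot_point(n,"wrist")[:1]:
    o,d=ray("wrist",r["pixel"],P);w=o+d*(z-o[2])/d[2];print(n,np.round(r["pixel"]),np.round(w),lane(q,w))
wd(world(q,-7,165,60),125.5)
E
```

```text
time: 16.25
tool_pos: [419.8, 126.3, 131.2]
tool_rot: [2.993, 0.954, 0.001]
contact_force: [1.3, -0.6, 0.1]
width: 0.992
grip_force: 0.0
stop_knob [586.  60.] [642.  33.  72.] [120.86771494 -40.80789568]
next_hub [320. 193.] [417. 130.  18.] [ -5.90568088 168.75347339]
slot_mouth [440. 185.] [483.  50.  18.] [ 0.96000997 65.79755563]
dial_tip [521. 223.] [504. -17.  56.] [-20.68749708  -1.23389901]
pos [420.8 124.7 131.5] -> shift [-1.1 -2.7 71.5] rot [ 0.1 -0.  -0.4] t 16.5 q7 -0.7
```

View pics/w6.png

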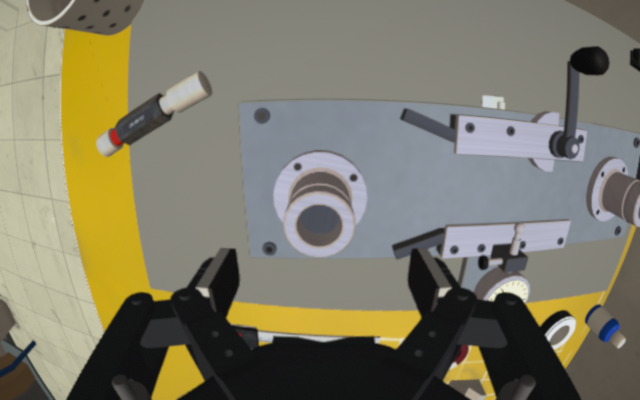

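The next hub at (320,195) is centred between the fingers. The lever is shut (knob at (590,60)), the checked hub stands at (620,190), and the cheeks and slot are clear.

```bash
python3 -m handwheel '0 -3 35 0 0 0 85;0 -3 71 0 0 0 85;0 -3 71 0 0 0 44;0 -3 71 0 0 0 44;0 -3 71 0 0 0 44;0 -3 71 0 0 0 44;0 -3 71 0 0 0 44' 25
python3 -m handwheel '2 8 0 0 0 0 44;4 20 0 0 0 0 44;6 30 0 0 0 0 44;7 40 0 0 0 0 44;7 50 0 0 0 0 44;7 55 0 0 0 0 44;7 55 0 0 0 0 48;7 55 0 0 0 0 48'
python3 - <<'E'
from h import *
q=np.array([520,-4,.62]); s=manip.get_state(); print(lane(q,s["tool_pos"]))
P=manip.camera_params("wrist");im=manip.capture("wrist");cv2.imwrite("pics/w7.png",im)
for n,z in dict(next_hub=18,slot_mouth=18,dial_tip=56,stop_pivot=52).items():
  for r in manip.spot_point(n,"wrist")[:1]:
    o,d=ray("wrist",r["pixel"],P);w=o+d*(z-o[2])/d[2];print(n,np.round(r["pixel"]),round(r["confidence"],2),np.round(w),lane(q,w))
E
```

```text
time: 17.38
tool_pos: [419.2, 128.1, 61.5]
tool_rot: [2.994, 0.951, 0.004]
contact_force: [-1.0, -1.6, 7.5]
width: 0.533
grip_force: 26.4
time: 18.38
tool_pos: [455.4, 87.7, 60.4]
tool_rot: [-2.994, -0.952, -0.001]
contact_force: [0.1, 0.4, 0.7]
width: 0.566
grip_force: 0.0
[  0.7032501  112.14757104]
next_hub [323. 227.] 0.7 [455.  90.  18.] [  1.69226385 114.14428357]
slot_mouth [405. 227.] 0.64 [484.  48.  18.] [ 0.69733496 62.94764875]
dial_tip [512. 281.] 0.69 [503. -17.  56.] [-20.96396778  -0.40412512]
stop_pivot [585. 170.] 0.91 [587. -13.  52.] [ 48.84652493 -46.31688482]
```

View pics/w7.png

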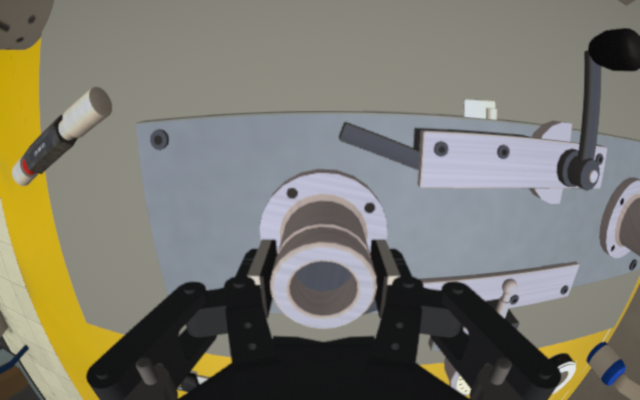

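The hub at (322,230) is upright, caged, and in line with the flare (mouth about (405,227)). I slide it in, slowing before the stop.

```bash
python3 -m handwheel '0 12 0 0 0 0 48;0 26 0 0 0 0 48;0 40 0 0 0 0 48;0 52 0 0 0 0 48;0 52 0 0 0 0 48'
python3 -m handwheel '0 14 0 0 0 0 48;0 28 0 0 0 0 48;0 40 0 0 0 0 48;0 48 0 0 0 0 48;0 53 0 0 0 0 48;0 53 0 0 0 0 48'
python3 -m handwheel '0 2 0 0 0 0 48;0 4 0 0 0 0 48;0 4 0 0 0 0 48'
```

```text
time: 19.25
tool_pos: [486.4, 43.4, 60.5]
tool_rot: [2.993, 0.949, 0.002]
contact_force: [0.2, -1.1, 0.5]
width: 0.56
grip_force: 1.5
time: 20.0
tool_pos: [516.6, 1.0, 60.4]
tool_rot: [2.993, 0.951, 0.001]
contact_force: [0.2, -0.7, -0.1]
width: 0.563
grip_force: 0.0
time: 20.38
tool_pos: [518.5, -1.2, 60.2]
tool_rot: [-2.994, -0.952, -0.001]
contact_force: [-0.3, 1.0, 0.9]
width: 0.563
grip_force: 1.1
```

```bash
python3 -m handwheel '0 1.5 0 0 0 0 48;0 3 0 0 0 0 48;0 3 0 0 0 0 48'
python3 -m handwheel '0 1.5 0 0 0 0 48;0 1.5 0 0 0 0 48'
python3 -m handwheel '0 1.5 0 0 0 0 48;0 1.5 0 0 0 0 48'
```

```text
time: 20.75
tool_pos: [520.3, -4.2, 60.2]
tool_rot: [2.993, 0.952, 0.001]
contact_force: [-1.0, 2.4, -0.1]
width: 0.56
grip_force: 0.9
time: 21.0
tool_pos: [521.1, -5.4, 60.2]
tool_rot: [2.994, 0.952, 0.0]
contact_force: [-0.4, 2.2, -1.0]
width: 0.559
grip_force: 0.9
time: 21.25
tool_pos: [521.2, -6.0, 60.1]
tool_rot: [-2.992, -0.952, 0.002]
contact_force: [-2.8, 4.0, 2.3]
width: 0.564
grip_force: 2.3
```

```bash
python3 -m handwheel '0 1 0 0 0 0 48;0 1 0 0 0 0 48'
python3 -m handwheel '0 1 0 0 0 0 48;0 1 0 0 0 0 48'
```

```text
time: 21.5
tool_pos: [521.0, -6.6, 59.9]
tool_rot: [-2.991, -0.952, 0.004]
contact_force: [-5.1, 3.7, 2.5]
width: 0.559
grip_force: 2.9
time: 21.75
tool_pos: [520.9, -7.4, 59.7]
tool_rot: [-2.991, -0.952, 0.006]
contact_force: [-5.6, 4.1, 3.6]
width: 0.566
grip_force: 3.2
```

```bash
python3 -m handwheel '0 -2 0 0 0 0 70;0 -2 0 0 0 0 72;0 -2 0 0 0 0 72;0 -2 -40 0 0 0 72;0 -2 -90 0 0 0 72;0 -2 -110 0 0 0 72;0 -2 -110 0 0 0 72'
python3 look.py w8
```

```text
time: 22.62
tool_pos: [522.6, -6.4, 171.0]
tool_rot: [2.993, 0.952, 0.004]
contact_force: [0.5, 0.3, -0.4]
width: 0.841
grip_force: 0.0
gauge_lane [477. 179.] 0.41
gauge_seat [384.  42.] 0.59
slot_mouth [258. 183.] 0.59
stop_pivot [376. 135.] 0.92
resid [[42.0, -136.0], [85.0, 30.0], [-52.0, 2.0], [-55.0, -2.0]]
[575.34026008  -4.56471016   0.69399893]
stop_knob [385.  40.] 0.82 [647.3  29.   72. ] [ 76.7 -20.2]
checked_hub [476. 178.] 0.98 [ 615.7 -132.1   18. ] [ -50.5 -123.9]
next_hub [323. 180.] 0.85 [521.8  -5.   18. ] [-41.4  33.9]
309.70691628693146 323.2776044599175 193.39103835747616 [585.  40. 302.]
23.125 [521.61579974  -6.47149132 169.85281277]
```

View pics/w8.png

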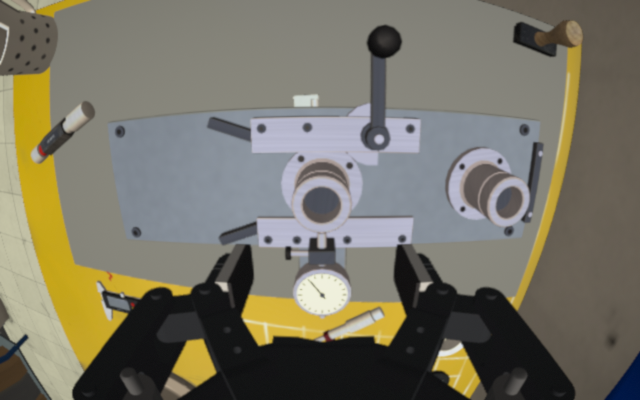

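The next hub at (322,180) stands against the half-moon stop, in line with the dial plunger (column 322), about lane (1,-2). The lever is straight shut, and the checked hub at (478,180) is upright at about y -160.

```bash
python3 -c "
from bench import manip
print(manip.finish_job())"
```

```text
the job is handed in; nothing more can be done
None
```

The job is handed in at about 23 s of the 58 s allowed: by my last camera measurements, the next hub stands home against the shut stop and the checked hub is upright on the out-feed table about 160 mm past the seat; the judge returned no verdict.

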